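Prop the tool chest lid

ROBOT

A 7-joint arm with a two-finger parallel gripper is mounted at the origin on the work surface. World frame = base frame: x ahead of the robot, y to its left, z up, the work surface at z = 0. Lengths are in m, angles in rad, forces in N, time in s.
With the tool pointing down it reaches from about 0.425 to 0.925 m from the base axis. Payload 6.8 kg.
Tool frame: the origin (TCP) lies at the very end of the fingers, on their centre line; the grasp point (between the pads) lies manip.pinch_z behind it (manip.pinch_z is the distance from the TCP to the grasp point, in m); z points along the fingers, y is the direction in which the jaws open and shut (so a half turn about z gives the same grasp; the last joint's range is limited). The gripper opens to 88 mm and grips with 3 to 60 N. Pads are 20 mm wide; open, the fingers measure 115 mm over their backs; the gripper's body (75 mm by 178 mm) begins 61 mm behind the grasp point.
Start: joints at [-1.271, 0.477, 0.022, 1.555, -0.011, 1.109, -0.083], TCP at [0.268, 0.62, 0.223] pointing down, gripper open.
Joint ranges: [-2.96, 2.96], [-0.34, 2.1], [-1.41, 1.46], [0.24, 2.44], [-1.37, 4.51], [0.17, 1.92], [-2.96, 2.96]. Speed limits (rad/s): [2.39, 2.39, 3.14, 3.14, 3.14, 3.14, 3.14].

INTERFACE

Orientations are given as a unit quaternion [x, y, z, w].
In Python, from bench import manip gives the robot as it stands. The module is installed in compiled form; this text tells all that it offers.
- The arm moves only by the shell command python3 -m handwheel 'ROWS' [OPENING] [FORCE]. ROWS is JSON, a list that holds one entry, the list of rows, each a list of 6 numbers: the shift along the tool's x, y, z in mm, then the turn, a rotation vector about the tool's x, y, z in rad. In form: [[[x, y, z, ax, ay, az], ...]]. A call has exactly 8 rows; each row is the pose to reach, as a shift and turn from the pose commanded when the call began, along the tool's axes at that moment; what a row does not reach only later rows make up. A row lasts 1/12 s, in which the tool goes at most 41.7 mm and 7.16 degrees, less where a joint would pass 70% of its speed; a pose out of reach is approached as far as the arm can. A call with a gripper value outside its range is refused whole. OPENING is the closure, from -1 (fully open) to 1 (shut), set as the call begins (- or left out, the last holds). The fingers move at their own pace and stop on an object; FORCE is the grip in N (left out, the last holds). Time passes only in rows, so rows that repeat a pose let the fingers close, or fill a call up. It gives the time, the measured TCP pose, the force and the opening at its end, in the units of the state.
- manip.state(): the state, without advancing time (a new reading comes with each control period).
- manip.get_image(name): name is "scene" or "top"; returns a dict with "pixels" (400x640x3 uint8, blue, green, red), "fx", "fy", "cx", "cy" (pixels), "R" (3x3) and "t" (3): a world point X has camera coordinates R X + t. Camera axes: x right, y down, z forward; pixel columns grow to the right and rows downward; lengths in m; the calibration is good to about 2 mm. A picture is of the moment at which its call begins. There is no depth.
- manip.sign_off(): hands the job in, once; it reports no verdict.
The state is a dict: "time": time; "joint_pos": joint angles; "qvel": joint speeds; "joint_efforts": joint torques, N m; "tool_pos": TCP position; "orientation": TCP orientation; "ft_force": force on the tool from outside, world axes, zero at the start; "torque": the same for the moment, N m; "grip_width": finger opening in m.
Only numpy, scipy, OpenCV 4.12 (cv2) and the standard library are available. Lean on these libraries where they do the work, as an engineer would, in place of code of your own. Each camera call takes 0.05 s, during which the arm holds its last target. There are 200 camera calls.

TASK

Swing the prop rod on the side of the navy tool chest up out of its clip, over past upright until it leans back on its stop, then draw the open lid down onto it so that the rod's tip sits in the slot under the lid's lug and holds the lid open. Never let the lid go down far below that half-open position.

Things in the scene. Friction and masses are not known exactly. Their poses are not given: they have to be found in the camera images.
- chest: Navy open-topped tool chest, fixed to the bench, 270 (x) x 260 (y) x 90 (z) mm. Origin: centre of its underside on the bench; x points away from the robot at yaw 0 (the front is -x), y left, z up. The lid's hinge line runs along y at x=+135, z=91 mm. The rod's pivot line runs along y at x=+5, z=81 mm. The prop rod is on the right (-y) outer side; a fixed carrying bow is on the left side.
- lid (a joint): Angle of the lid, rad: 0 shut, grows as it opens. Flat plate 8 mm thick, 260 mm wide in y, 4 to 266 mm from the hinge, underside on the hinge line; it starts open at 1.16 to 1.28 and its stiff hinge holds it wherever it is left (a push of about 1 to 5 N near the free edge moves it). Pushed down on its upper face it comes to rest on the raised rod at about 0.96 (about 55 degrees).
- prop (a joint): Angle of the prop rod, rad: 0 lying level in its open clip, pointing to the chest's front; grows as the rod swings up and back; 1.57 is upright; the stop is at 1.86, where it leans back 17 degrees and stays by its own weight. Turns freely; the clip does not grip it; let go before upright it falls back. Steel rod 12 mm thick, 135 mm from pivot to the centre of its round tip, in the plane y=-146 mm of the chest.
- handle (a point): Grip point on the rod's straight cross handle: a 14 mm thick round bar that sticks out 90 mm to the chest's right (-y) from the rod, parallel to the pivot line, 90 mm from the pivot. This point lies 70 mm out from the rod. It starts about 81 mm above the bench.
- tip (a point): Centre of the rod's round tip (6 mm radius).
- slot (a point): Seat of the rod's tip, 6 mm below the underside of the steel lug on the lid's right edge, 150 mm from the hinge, in the rod's plane; moves with the lid. Two cheeks 16 mm deep and 24 mm apart (along the lid) form the slot, open towards the rod. With the tip seated this point and the tip coincide within about 8 mm.

How it is judged:
By the outcome, as a careful person would: the job done as asked, in the order asked, and still so for the second after the job is handed in, with the robot touching nothing.
It also fails if it takes over 51 s, if anything falls off the work surface, if the arm or the gripper's body presses on something with over 40 N, if the wrist force passes 120 N, or if a joint passes its speed limit or range.

## Working session

There is one attempt and no reset: what is moved stays moved. The work goes in short steps, Python scripts to look and compute and a shell command to move; the robot and the scene stay as the last step left them, time stands still between calls to the robot, and variables do not carry over. Pictures are saved under pics/ and viewed, about 8 in all and at most 12, crops included, and the job is handed in when it is done.

```bash
mkdir -p pics; ls; python3 - <<'E'
from bench import manip
import cv2
s=manip.state(); print({k:(v if not hasattr(v,'tolist') else v.tolist()) for k,v in s.items()}, manip.pinch_z)
for n in("scene","top"):
    d=manip.get_image(n); cv2.imwrite(f"pics/{n}0.png",d["pixels"]); print(n,d["fx"],d["fy"],d["cx"],d["cy"],d["R"],d["t"])
E
```

```text
pics
{'time': 0.0, 'joint_pos': [-1.2710874783275363, 0.4777796340428753, 0.02235866848743146, 1.5564300691545825, -0.011456475308506733, 1.1093290498080364, -0.08312935920972489], 'qvel': [-0.0009390541287234109, -0.0007694122120437992, -0.001119123441428135, -0.00040072523982883674, -0.00034206792016699077, -0.0004960894379708874, 0.0014374912623114902], 'joint_efforts': [-0.0007557765093224589, -58.284956216812134, 1.53410654515028, -27.260613441467285, -0.05440923501737416, 0.017046084394678473, 0.00019973757389379898], 'tool_pos': [0.2675020246666159, 0.6190742210691609, 0.2217048805361074], 'orientation': [0.20249673957525238, 0.9792825150403524, -0.0009040811988547396, -9.39937252203191e-05], 'ft_force': [0.3390201070473122, 0.06597659794730962, -0.9072349085465047], 'torque': [0.0017314206839752298, 0.005363218036647504, 0.03011259433807973], 'grip_width': 0.08774488700435085} 0.0187
scene 518.0776640956669 518.0776640956669 320.2371113575067 198.11703979583643 [[ 0.85499772 -0.51859612 -0.00607923]
 [-0.48951428 -0.80306796 -0.33979055]
 [ 0.17133202  0.29349602 -0.94048149]] [-0.48680218  0.29026947  0.86877326]
top 380.2002497493227 380.2002497493227 320.75114492681325 199.62970263803996 [[-0.12090689 -0.99265971  0.00286866]
 [-0.96134451  0.1163715  -0.24954841]
 [ 0.24738282 -0.03292989 -0.96835808]] [0.03491251 0.58855128 0.59945754]
```

View pics/scene0.png

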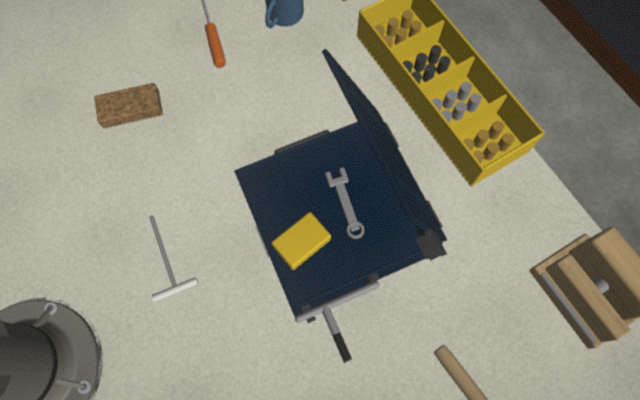

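View pics/top0.png

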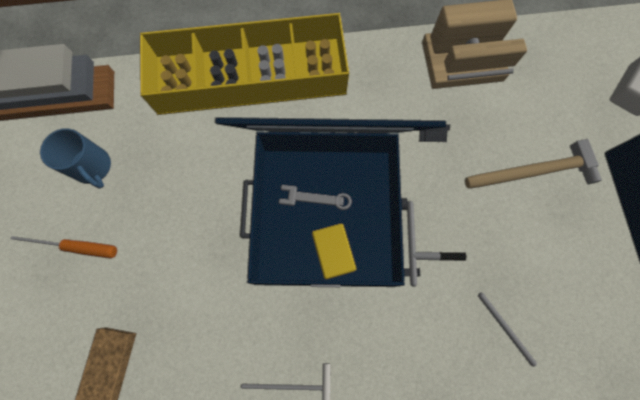

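Scene: the chest centre is near (340,215) px with the rod at (300-380, 318-283) and the black-tipped handle at (345,358). Top: rim corners are near (258,135), (403,283), rod at (412,205-283), handle at (415-465,256). I'll enlarge both.

```bash
python3 - <<'E'
import cv2
a=cv2.imread("pics/top0.png")[100:300,210:480]; b=cv2.imread("pics/scene0.png")[110:370,225:465]
cv2.imwrite("pics/c1.png",cv2.resize(a,None,fx=2.9,fy=2.9,interpolation=cv2.INTER_CUBIC)); cv2.imwrite("pics/c2.png",cv2.resize(b,None,fx=2.3,fy=2.3,interpolation=cv2.INTER_CUBIC))
E
```

```text
(no output)
```

View pics/c1.png

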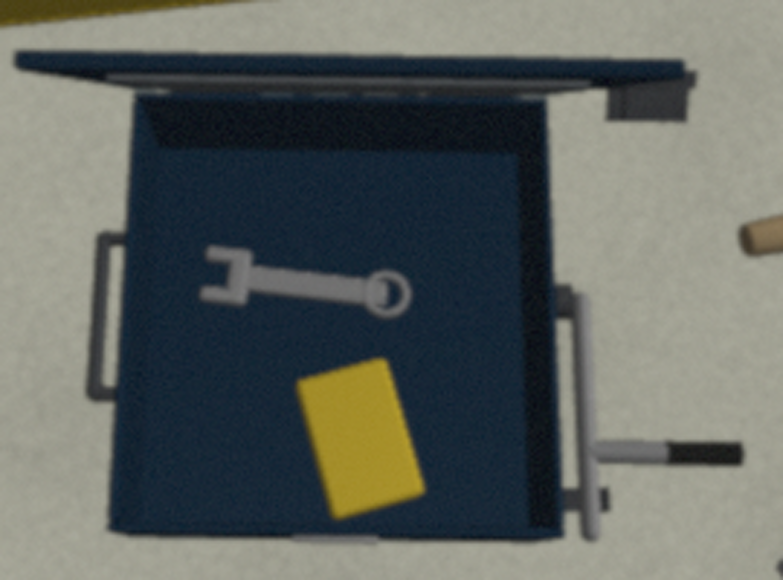

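View pics/c2.png

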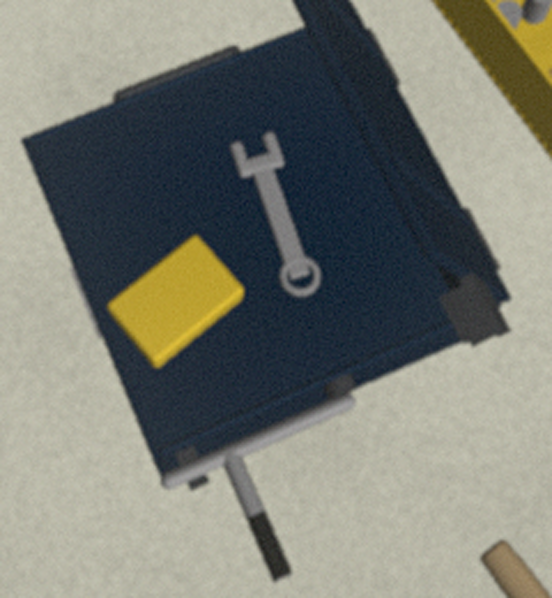

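```bash
cat > h.py <<'E'
import numpy as np
from scipy.spatial.transform import Rotation as Ro
K={'scene':(518.0777,320.2371,198.117,np.array([[0.85499772,-0.51859612,-0.00607923],[-0.48951428,-0.80306796,-0.33979055],[0.17133202,0.29349602,-0.94048149]]),np.array([-0.48680218,0.29026947,0.86877326])),
'top':(380.20025,320.751,199.6297,np.array([[-0.12090689,-0.99265971,0.00286866],[-0.96134451,0.1163715,-0.24954841],[0.24738282,-0.03292989,-0.96835808]]),np.array([0.03491251,0.58855128,0.59945754]))}
def proj(n,X):
    f,cx,cy,R,t=K[n]; c=R@X+t; return np.array([f*c[0]/c[2]+cx,f*c[1]/c[2]+cy])
def w(p,c): # p=(x,y,yaw), c chest mm
    c=np.asarray(c,float)/1000; cs,sn=np.cos(p[2]),np.sin(p[2])
    return np.array([p[0]+cs*c[0]-sn*c[1],p[1]+sn*c[0]+cs*c[1],c[2]])
def lid(r,y,q,th=4): return [135-r*np.cos(q)+th*np.sin(q),y,91+r*np.sin(q)+th*np.cos(q)]
def rod(r,y,a): return [5-r*np.cos(a),y,81+r*np.sin(a)]
E
python3 - <<'E'
from h import *
from scipy.optimize import least_squares
T=lambda u,v:np.array([210+u/2.9,100+v/2.9]); S=lambda u,v:np.array([225+u/2.3,110+v/2.3])
obs=[('top',(-135,130,90),T(110,530)),('top',(-135,-130,90),T(562,536)),('top',(-85,-236,81),T(742,454)),('top',(-136,-146,81),T(591,537)),
('scene',(-135,130,90),S(23,140)),('scene',(-136,-146,81),S(165,482)),('scene',(-85,-236,81),S(281,577))]
res=lambda p:np.concatenate([proj(n,w(p,c))-o for n,c,o in obs])
r=least_squares(res,[.6,0,0],loss='soft_l1'); p=r.x; print(p,res(p).reshape(-1,2).round(1))
lo=[(130,T(17,57)),(-130,T(686,66))]
for q in np.arange(1.1,1.32,.03): print(q.round(2),[ (proj('top',w(p,lid(266,y,q)))-o).round(1) for y,o in lo])
E
```

```text
[ 0.57632679 -0.04430287 -0.13563551] [[-1.9 -0.3]
 [ 0.9  0. ]
 [-0.9 -0.9]
 [-0.6  0.6]
 [-0.2 -0.6]
 [-0.8  1.4]
 [ 2.1  1.6]]
1.1 [array([-1.2, 15.9]), array([-1.2, 16.2])]
1.13 [array([-1.4,  8.7]), array([-0.7,  9. ])]
1.16 [array([-1.7,  1.5]), array([-0.2,  1.7])]
1.19 [array([-1.8, -5.8]), array([ 0.2, -5.5])]
1.22 [array([ -1.9, -13.1]), array([  0.6, -12.8])]
1.25 [array([ -1.9, -20.4]), array([  0.8, -20.1])]
1.28 [array([ -1.9, -27.6]), array([  1. , -27.3])]
1.31 [array([ -1.8, -34.8]), array([  1.1, -34.5])]
```

```bash
cat >> h.py <<'E'
P=np.array([0.57633,-0.0443,-0.13564])
def delta(X,tilt=0.,p=P):
    "tool shift (mm) and rotvec from the measured pose to TCP X, tool down with jaws along chest x, tipped by tilt about chest y"
    from bench import manip
    s=manip.state(); R0=Ro.from_quat(s['orientation'])
    y=np.array([np.cos(p[2]),np.sin(p[2]),0]); z=np.array([0,0,-1.]); x=np.cross(y,z)
    R1=Ro.from_matrix(np.c_[x,y,z]); R1=Ro.from_rotvec(np.array([-np.sin(p[2]),np.cos(p[2]),0])*tilt)*R1
    print((R0.inv().apply(np.asarray(X)-s['tool_pos'])*1000).round(1),(R0.inv()*R1).as_rotvec().round(3), 'tool',s['tool_pos'].round(4),'F',s['ft_force'].round(1),'w',round(s['grip_width'],4),'t',round(s['time'],2))
E
python3 - <<'E'
from h import *
h=w(P,(-85,-216,81)); print(h)
delta([.43,.25,.26]); delta(h+[0,0,.07])
E
```

```text
[ 0.46290224 -0.24682196  0.081     ]
[-295.6 -274.5  -37.7] [-1.000e-03  1.000e-03  1.299e+00] tool [0.2675 0.6192 0.2218] F [0.6 0.1 0.5] w 0.0879 t 0.1
[-522.8 -717.4   72. ] [-1.000e-03  1.000e-03  1.299e+00] tool [0.2675 0.6192 0.2218] F [0.6 0.1 0.5] w 0.0879 t 0.1
```

```bash
python3 -m handwheel '[[[-37,-34,-5,0,0,0.1],[-74,-68,-10,0,0,0.2],[-111,-102,-14,0,0,0.3],[-148,-136,-19,0,0,0.4],[-170,-158,-24,0,0,0.5],[-196,-180,-28,0,0,0.6],[-220,-204,-32,0,0,0.7],[-240,-223,-35,0,0,0.8]]]' -1; python3 -c "
from h import *
delta([.445,.05,.26]);delta([.46290,-.2468,.2])"
```

```text
time: 0.77
tool_pos: [0.4002, 0.3171, 0.2578]
orientation: [0.57, 0.821, -0.0, -0.0]
ft_force: [0.5, -0.2, -0.3]
grip_width: 0.0882
[-265.9  -51.3   -2.2] [-0.     0.     0.493] tool [0.4002 0.3171 0.2578] F [ 0.5 -0.2 -0.3] w 0.0882 t 0.77
[-550.2 -138.3   57.9] [-0.     0.     0.493] tool [0.4002 0.3171 0.2578] F [ 0.5 -0.2 -0.3] w 0.0882 t 0.77
```

```bash
python3 -m handwheel '[[[-38,-7,0,0,0,0.06],[-76,-14,0,0,0,0.12],[-114,-22,0,0,0,0.19],[-152,-29,0,0,0,0.25],[-190,-36,0,0,0,0.31],[-228,-44,0,0,0,0.37],[-266,-51,0,0,0,0.44],[-300,-60,0,0,0,0.493]]]'; python3 -c "
from h import *
delta([.46290,-.2468,.16])"
```

```text
time: 1.43
tool_pos: [0.45, 0.0156, 0.2577]
orientation: [0.753, 0.658, 0.0, 0.0]
ft_force: [0.5, 0.2, -0.4]
grip_width: 0.088
[-258.3   47.9   97.6] [ 0.    -0.     0.001] tool [0.45   0.0156 0.2577] F [ 0.5  0.2 -0.4] w 0.088 t 1.43
```

```bash
python3 -m handwheel '[[[-36,6,4,0,0,0],[-72,13,10,0,0,0],[-108,20,20,0,0,0],[-144,26,35,0,0,0],[-180,33,52,0,0,0],[-216,40,70,0,0,0],[-245,46,88,0,0,0],[-258,48,98,0,0,0]]]'; python3 -c "
from h import *
import cv2
from bench import manip
for n in('scene','top'):cv2.imwrite(f'pics/{n}1.png',manip.get_image(n)['pixels'])
a=cv2.imread('pics/scene1.png')[220:390,250:450]; b=cv2.imread('pics/top1.png')[170:340,380:580]
cv2.imwrite('pics/p1.png',cv2.resize(cv2.hconcat([a,b]),None,fx=2,fy=2,interpolation=cv2.INTER_CUBIC))
delta([.46290,-.2468,.081-.0187])"
```

```text
time: 2.1
tool_pos: [0.4627, -0.248, 0.1579]
orientation: [0.753, 0.658, -0.001, 0.0]
ft_force: [0.2, 0.0, -0.3]
grip_width: 0.0878
[-0.1  1.2 95.6] [-0.004  0.001  0.001] tool [ 0.4621 -0.2465  0.1579] F [-0.4  0.3  0.8] w 0.0876 t 2.2
```

View pics/p1.png

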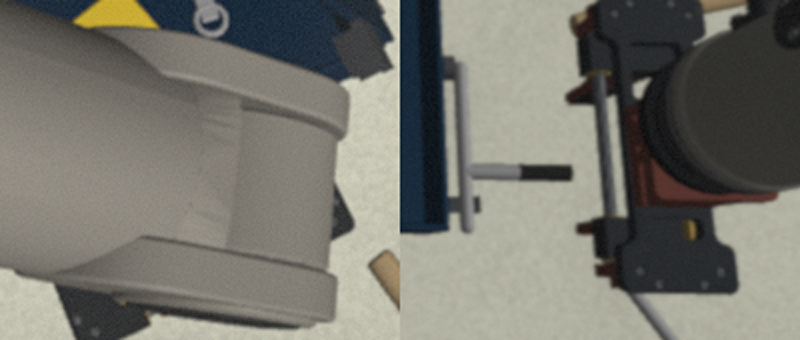

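The left half (scene) is blocked by the arm. In the right half (top), the bar is at crop (470-570,172), between the finger rows (~97 and ~228). I'll check the expected projection.

```bash
python3 -c "
from h import *
t=np.array([.4625,-.247,.158]);y=np.array([.991,-.135,0])
f=lambda X:((proj('top',X)-[380,170])*2).round(0)
print(f(t),f(t+y*.0505),f(t-y*.0505),f(t+[0,0,.08]),'bar end',f(w(P,(-85,-236,81))),f(w(P,(-85,-146,81))))"
```

```text
[182. 160.] [176.  94.] [188. 230.] [229. 146.] bar end [170. 171.] [ 64. 170.]
```

Fingers and bar match the model within 1–2 px. Descending and gripping gently.

```bash
python3 -m handwheel '[[[0,0,20,0,0,0],[0,0,40,0,0,0],[0,0,60,0,0,0],[0,0,76,0,0,0],[0,0,88,0,0,0],[0,0,95,0,0,0],[0,0,95,0,0,0],[0,0,95,0,0,0]]]' -1 && python3 -m handwheel '[[[0,0,0,0,0,0],[0,0,0,0,0,0],[0,0,0,0,0,0],[0,0,0,0,0,0],[0,0,0,0,0,0],[0,0,0,0,0,0],[0,0,0,0,0,0],[0,0,0,0,0,0]]]' 1 12;python3 -c "
from h import *
delta([.46290,-.2468,.081-.0187])"
```

```text
time: 2.87
tool_pos: [0.4645, -0.2438, 0.0651]
orientation: [0.751, 0.66, 0.0, 0.0]
ft_force: [0.5, -0.3, -0.3]
grip_width: 0.0881
time: 3.53
tool_pos: [0.4641, -0.2441, 0.0647]
orientation: [0.752, 0.66, 0.0, -0.0]
ft_force: [1.0, 0.7, 0.6]
grip_width: 0.0376
[-2.9 -0.9  2.4] [-0.    -0.     0.006] tool [ 0.4641 -0.2441  0.0647] F [1.  0.7 0.6] w 0.0376 t 3.53
```

```bash
python3 -m handwheel '[[[0,0,0,0,0,0],[0,0,0,0,0,0],[0,0,0,0,0,0],[0,0,0,0,0,0],[0,0,0,0,0,0],[0,0,0,0,0,0],[0,0,0,0,0,0],[0,0,0,0,0,0]]]' 1 12;python3 -c "
from h import *
delta([.46290,-.2468,.081-.0187])
for a in np.arange(0,1.9,.155): print(a.round(3),(90*(1-np.cos(a))).round(0),(90*np.sin(a)).round(0))"
```

```text
time: 4.2
tool_pos: [0.4632, -0.2439, 0.0645]
orientation: [0.752, 0.66, -0.0, -0.001]
ft_force: [-5.7, 0.6, 3.9]
grip_width: 0.0137
[-2.9  0.1  2.1] [-0.002 -0.     0.005] tool [ 0.4632 -0.2439  0.0645] F [-5.7  0.6  3.9] w 0.0137 t 4.2
0.0 0.0 0.0
0.155 1.0 14.0
0.31 4.0 27.0
0.465 10.0 40.0
0.62 17.0 52.0
0.775 26.0 63.0
0.93 36.0 72.0
1.085 48.0 80.0
1.24 61.0 85.0
1.395 74.0 89.0
1.55 88.0 90.0
1.705 102.0 89.0
1.86 116.0 86.0
```

```bash
python3 -m handwheel '[[[0,0.6,-10.4,0,0,0],[0,2.4,-20.7,0,0,0],[0,5.4,-30.7,0,0,0],[0,9.5,-40.3,0,0,0],[0,14.7,-49.3,0,0,0],[0,21,-57.7,0,0,0],[0,28.3,-65.3,0,0,0],[0,36.3,-72.2,0,0,0]]]' && python3 -c "
from h import *
delta(w(P,(5-90*np.cos(1.86),-216,81+90*np.sin(1.86)))-[0,0,.0187])"
```

```text
time: 4.87
tool_pos: [0.4953, -0.2485, 0.138]
orientation: [0.752, 0.659, -0.002, -0.004]
ft_force: [-14.7, 2.9, 12.7]
grip_width: 0.0137
[ -2.9  83.3 -11.3] [-0.009 -0.003  0.003] tool [ 0.4953 -0.2485  0.138 ] F [-14.7   2.9  12.7] w 0.0137 t 4.87
```

```bash
python3 -m handwheel '[[[0,1,-4,0,0,0],[0,5,-6,0,0,0],[0,9,-9,0,0,0],[0,13,-11.5,0,0,0],[0,18,-13.5,0,0,0],[0,23,-15,0,0,0],[0,28,-17,0,0,0],[0,28,-17,0,0,0]]]' && python3 -c "
from h import *
delta(w(P,(5-90*np.cos(1.86),-216,81+90*np.sin(1.86)))-[0,0,.0187])"
```

```text
time: 5.53
tool_pos: [0.53, -0.253, 0.1548]
orientation: [0.751, 0.66, 0.0, 0.002]
ft_force: [-2.2, -1.1, 6.4]
grip_width: 0.0136
[-3.2 48.3  6.4] [0.003 0.001 0.006] tool [ 0.53   -0.253   0.1548] F [-2.2 -1.1  6.4] w 0.0136 t 5.53
```

```bash
python3 -m handwheel '[[[0,6,-2,0,0,0],[0,12,-3,0,0,0],[0,18,-4,0,0,0],[0,24,-4,0,0,0],[0,30,-3.5,0,0,0],[0,36,-3,0,0,0],[0,42,-1.5,0,0,0],[0,46,-0.5,0,0,0]]]' && python3 -c "
from h import *
delta(w(P,(5-90*np.cos(1.86),-216,81+90*np.sin(1.86)))-[0,0,.0187])"
```

```text
time: 6.2
tool_pos: [0.5745, -0.2585, 0.1541]
orientation: [0.751, 0.66, 0.0, 0.0]
ft_force: [-1.9, -2.3, 2.1]
grip_width: 0.0138
[-3.6  3.5  5.6] [0.    0.    0.006] tool [ 0.5745 -0.2585  0.1541] F [-1.9 -2.3  2.1] w 0.0138 t 6.2
```

Nearly at the stop; push a little further until it resists.

```bash
python3 -m handwheel '[[[0,1,0.3,0,0,0],[0,2,0.6,0,0,0],[0,3,1,0,0,0],[0,4,1.3,0,0,0],[0,5,1.6,0,0,0],[0,5,1.6,0,0,0],[0,5,1.6,0,0,0],[0,5,1.6,0,0,0]]]' && python3 -c "
from h import *
delta(w(P,(5-90*np.cos(1.86),-216,81+90*np.sin(1.86)))-[0,0,.0187])"
```

```text
time: 6.87
tool_pos: [0.5781, -0.259, 0.1527]
orientation: [0.752, 0.66, -0.0, -0.0]
ft_force: [-2.7, -1.1, 2.9]
grip_width: 0.0136
[-3.5 -0.2  4.2] [-0.    -0.     0.005] tool [ 0.5781 -0.259   0.1527] F [-2.7 -1.1  2.9] w 0.0136 t 6.87
```

```bash
python3 -m handwheel '[[[0,1,0.3,0,0,0],[0,2,0.6,0,0,0],[0,3,1,0,0,0],[0,4,1.3,0,0,0],[0,4,1.3,0,0,0],[0,4,1.3,0,0,0],[0,4,1.3,0,0,0],[0,4,1.3,0,0,0]]]'; python3 -c "
from h import *
delta(w(P,(5-90*np.cos(1.86),-216,81+90*np.sin(1.86)))-[0,0,.0187])"
```

```text
time: 7.53
tool_pos: [0.5784, -0.2593, 0.1518]
orientation: [0.752, 0.659, -0.001, -0.004]
ft_force: [-14.9, 1.5, 15.1]
grip_width: 0.0137
[-3.3 -0.5  3.2] [-0.007 -0.002  0.004] tool [ 0.5784 -0.2593  0.1518] F [-14.9   1.5  15.1] w 0.0137 t 7.53
```

At the stop (resists with 15 N). Ease off, open, and go straight up.

```bash
python3 -m handwheel '[[[0,-1,-0.5,0,0,0],[0,-2.5,-1,0,0,0],[0,-2.5,-1,0,0,0],[0,-2.5,-1,0,0,0],[0,-2.5,-1,0,0,0],[0,-2.5,-1,0,0,0],[0,-2.5,-1,0,0,0],[0,-2.5,-1,0,0,0]]]' && python3 -m handwheel '[[[0,0,0,0,0,0],[0,0,0,0,0,0],[0,0,0,0,0,0],[0,0,0,0,0,0],[0,0,0,0,0,0],[0,0,0,0,0,0],[0,0,0,0,0,0],[0,0,0,0,0,0]]]' -1 && python3 -m handwheel '[[[0,0,-5,0,0,0],[0,0,-20,0,0,0],[0,0,-45,0,0,0],[0,0,-80,0,0,0],[0,0,-120,0,0,0],[0,0,-160,0,0,0],[0,0,-200,0,0,0],[0,0,-230,0,0,0]]]'; python3 -c "
from h import *
import cv2
from bench import manip
for n in('scene','top'):cv2.imwrite(f'pics/{n}2.png',manip.get_image(n)['pixels'])
a=cv2.imread('pics/scene2.png')[100:370,230:480]; b=cv2.imread('pics/top2.png')[70:340,340:590]
cv2.imwrite('pics/p2.png',cv2.resize(cv2.hconcat([a,b]),None,fx=1.6,fy=1.6,interpolation=cv2.INTER_CUBIC))
for q in (1.165,.96): print([w(P,lid(r,0,q,8)) for r in (235,266)])
f=lambda n,o,X:((proj(n,X)-o)*1.6).round(0)
for a in (1.8,1.86): print([f(n,o,w(P,rod(r,y,a))) for n,o in (('scene',[230,100]),('top',[340-250,70])) for r,y in ((135,-146),(90,-236))])"
```

```text
time: 8.2
tool_pos: [0.5782, -0.2591, 0.152]
orientation: [0.752, 0.659, -0.001, -0.001]
ft_force: [-6.5, -1.2, 3.5]
grip_width: 0.0135
time: 8.87
tool_pos: [0.58, -0.2591, 0.1524]
orientation: [0.752, 0.66, 0.0, 0.0]
ft_force: [-0.3, -0.3, -0.6]
grip_width: 0.0633
time: 9.53
tool_pos: [0.58, -0.2599, 0.3867]
orientation: [0.752, 0.659, 0.001, 0.002]
ft_force: [0.5, -0.1, -0.9]
grip_width: 0.0882
[array([ 0.6254585 , -0.05100496,  0.31007326]), array([ 0.61333363, -0.04935018,  0.3385557 ])]
[array([ 0.5830441 , -0.04521633,  0.28809818]), array([ 0.56542828, -0.04281215,  0.31349312])]
[array([282., 255.]), array([310., 363.]), array([543., 145.]), array([624., 172.])]
[array([290., 252.]), array([315., 361.]), array([542., 138.]), array([623., 168.])]
```

View pics/p2.png

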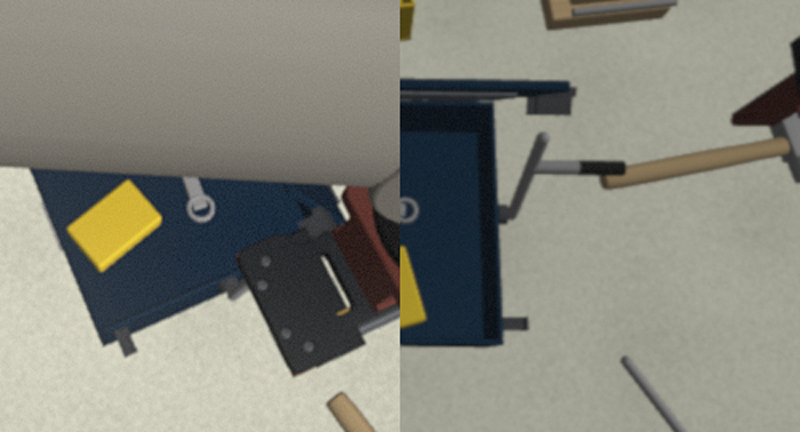

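Top half: rod tip at crop (543,138), handle end at (625,168), which matches a prop angle of 1.86 almost exactly. Lid is still open. Now to get behind the lid with the fingers shut.

```bash
python3 -c "
from h import *
delta(w(P,(95,-70,405)));delta(w(P,(92,-70,300)))"
```

```text
[143.7  61.4 -15.8] [0.01  0.002 0.005] tool [ 0.5816 -0.261   0.3889] F [-0.5 -0.9 -0.8] w 0.0877 t 9.63
[143.9  57.3  89.2] [0.01  0.002 0.005] tool [ 0.5816 -0.261   0.3889] F [-0.5 -0.9 -0.8] w 0.0877 t 9.63
```

```bash
python3 -m handwheel '[[[0,15,-16,0,0,0],[0,35,-18,0,0,0],[10,58,-18,0,0,0],[40,62,-18,0,0,0],[75,62,-18,0,0,0],[110,62,-18,0,0,0],[135,62,-18,0,0,0],[144,62,-18,0,0,0]]]' 1 20 && python3 -m handwheel '[[[0,0,0,0,0,0],[0,0,0,0,0,0],[0,0,0,0,0,0],[0,0,0,0,0,0],[0,0,0,0,0,0],[0,0,0,0,0,0],[0,0,0,0,0,0],[0,0,0,0,0,0]]]' 1 && python3 -c "
from h import *
delta(w(P,(92,-70,300)))"
```

```text
time: 10.3
tool_pos: [0.6611, -0.1186, 0.3992]
orientation: [0.749, 0.662, 0.0, -0.001]
ft_force: [0.7, -0.2, -0.3]
grip_width: 0.038
time: 10.97
tool_pos: [0.66, -0.1249, 0.4005]
orientation: [0.752, 0.659, 0.0, 0.0]
ft_force: [0.1, -0.0, 0.2]
grip_width: 0.0005
[ -1.5  -1.8 100.5] [ 0.    -0.     0.005] tool [ 0.66   -0.1249  0.4005] F [ 0.1 -0.   0.2] w 0.0005 t 10.97
```

```bash
python3 -m handwheel '[[[0,0,15,0,0,0],[0,0,35,0,0,0],[0,0,55,0,0,0],[0,0,75,0,0,0],[0,0,90,0,0,0],[0,0,100,0,0,0],[0,0,100,0,0,0],[0,0,100,0,0,0]]]' && python3 -c "
from h import *
delta(w(P,(67.4,-70,300)));delta(w(P,(26.6,-70,279)))"
```

```text
time: 11.63
tool_pos: [0.6601, -0.1245, 0.3006]
orientation: [0.752, 0.66, -0.0, -0.0]
ft_force: [0.0, 0.7, 0.2]
grip_width: 0.0005
[ -1.7 -26.5   0.6] [-0.     0.     0.006] tool [ 0.6601 -0.1245  0.3006] F [0.  0.7 0.2] w 0.0005 t 11.63
[ -1.5 -67.3  21.6] [-0.     0.     0.006] tool [ 0.6601 -0.1245  0.3006] F [0.  0.7 0.2] w 0.0005 t 11.63
```

```bash
python3 -m handwheel '[[[0,-10,0,0,0,0],[0,-20,0,0,0,0],[0,-27,0,0,0,0],[0,-32,2.5,0,0,0],[0,-37,5,0,0,0],[0,-42,7.5,0,0,0],[0,-46,9.5,0,0,0],[0,-50,11.5,0,0,0]]]' && python3 -m handwheel '[[[0,-1.5,0.8,0,0,0],[0,-3,1.5,0,0,0],[0,-4.5,2.3,0,0,0],[0,-6,3,0,0,0],[0,-7,3.5,0,0,0],[0,-8,4,0,0,0],[0,-8,4,0,0,0],[0,-8,4,0,0,0]]]' && python3 -c "
from h import *
delta(w(P,(26.6,-70,279)))
import cv2
from bench import manip
for n in('scene','top'):cv2.imwrite(f'pics/{n}3.png',manip.get_image(n)['pixels'])
a=cv2.imread('pics/scene3.png')[100:370,230:480]; b=cv2.imread('pics/top3.png')[70:340,340:590]
cv2.imwrite('pics/p3.png',cv2.resize(cv2.hconcat([a,b]),None,fx=1.6,fy=1.6,interpolation=cv2.INTER_CUBIC))"
```

```text
time: 12.3
tool_pos: [0.6103, -0.1179, 0.2888]
orientation: [0.752, 0.66, 0.0, 0.0]
ft_force: [1.0, -0.3, 1.4]
grip_width: 0.0007
time: 12.97
tool_pos: [0.6024, -0.1169, 0.2848]
orientation: [0.752, 0.66, -0.0, -0.0]
ft_force: [0.1, 0.2, -0.4]
grip_width: 0.0001
[-1.6 -9.   5.8] [-0.001 -0.     0.006] tool [ 0.6024 -0.1169  0.2848] F [ 0.1  0.2 -0.4] w 0.0001 t 12.97
```

View pics/p3.png

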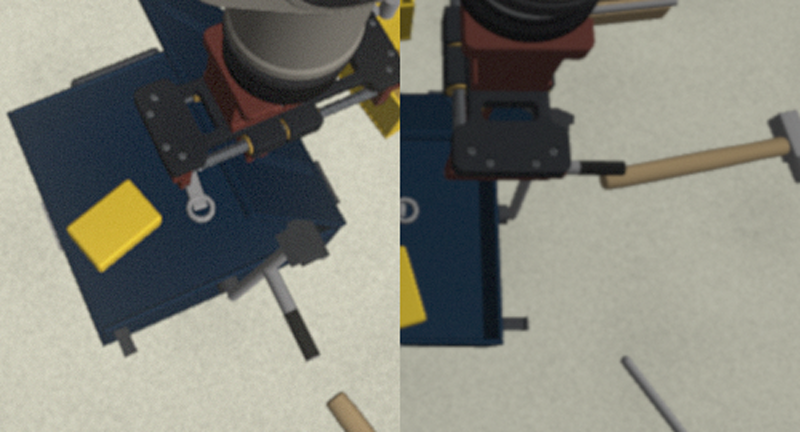

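Scene half: lug at crop (302,242), against about (318,232) in the first picture, so the lid is moving. Rod is still leaning (handle end at (312,355)). I'll compare against lid angles.

```bash
python3 -c "
from h import *
f=lambda n,o,X:((proj(n,X)-o)*1.6).round(0)
for q in (1.165,1.1,1.05,1.0,.96): print(q,f('scene',[230,100],w(P,lid(150,-146,q,0))),f('scene',[230,100],w(P,lid(200,-130,q,8))),f('scene',[230,100],w(P,lid(4,-130,q,8))))
c=Ro.from_euler('z',-P[2]).apply(np.array([.6024,-.1169,0])-[P[0],P[1],0])*1000;print(c)"
```

```text
1.165 [327. 232.] [317. 204.] [351. 226.]
1.1 [317. 237.] [302. 212.] [351. 226.]
1.05 [309. 241.] [291. 217.] [350. 226.]
1.0 [302. 245.] [280. 223.] [350. 226.]
0.96 [296. 248.] [272. 228.] [350. 226.]
[ 35.64784262 -68.40786663   0.        ]
```

```bash
python3 -m handwheel '[[[0,-1,0.6,0,0,0],[0,-2,1.2,0,0,0],[0,-3,1.8,0,0,0],[0,-4,2.4,0,0,0],[0,-5,3,0,0,0],[0,-6,3.6,0,0,0],[0,-7,4.2,0,0,0],[0,-8,4.8,0,0,0]]]' && python3 -m handwheel '[[[0,-0.5,0.3,0,0,0],[0,-1,0.6,0,0,0],[0,-1.5,0.9,0,0,0],[0,-2,1.2,0,0,0],[0,-2.5,1.5,0,0,0],[0,-3,1.8,0,0,0],[0,-3.5,2.1,0,0,0],[0,-4,2.4,0,0,0]]]'
```

```text
time: 13.73
tool_pos: [0.5945, -0.1159, 0.2801]
orientation: [0.752, 0.66, 0.0, -0.0]
ft_force: [1.0, -0.4, 1.6]
grip_width: 0.0002
time: 14.4
tool_pos: [0.5907, -0.1154, 0.2777]
orientation: [0.752, 0.66, -0.0, 0.0]
ft_force: [0.2, -0.9, 0.1]
grip_width: 0.0001
```

```bash
python3 -c "
import cv2
from bench import manip
for n in('scene','top'):cv2.imwrite(f'pics/{n}4.png',manip.get_image(n)['pixels'])
a=cv2.imread('pics/scene4.png')[190:340,340:460]; b=cv2.imread('pics/top4.png')[90:240,350:470]
cv2.imwrite('pics/p4.png',cv2.resize(cv2.hconcat([a,b]),None,fx=3.3,fy=3.3,interpolation=cv2.INTER_CUBIC))"
```

```text
(no output)
```

View pics/p4.png

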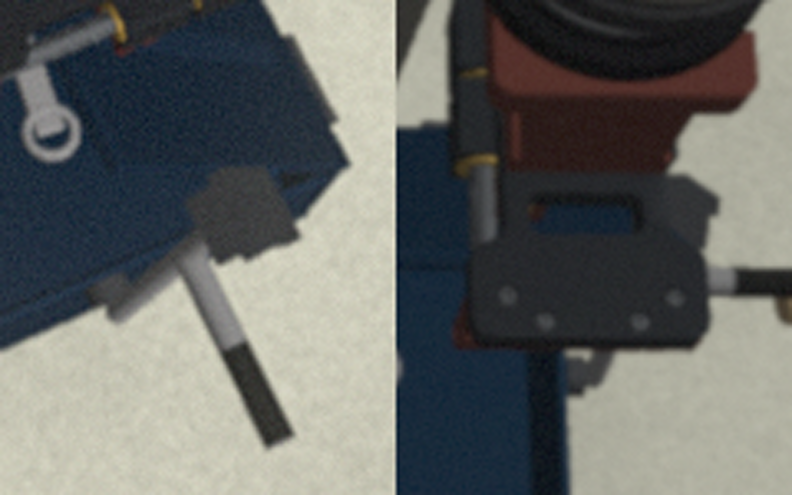

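Lug is now at scene (413.6,255.2), giving a lid angle of about 0.97–0.99, with the rod tip right under it. Continuing in small steps until the force rises.

```bash
python3 -m handwheel '[[[0,-0.4,0.3,0,0,0],[0,-0.8,0.6,0,0,0],[0,-1.2,0.8,0,0,0],[0,-1.6,1.1,0,0,0],[0,-2,1.4,0,0,0],[0,-2.4,1.7,0,0,0],[0,-2.7,1.9,0,0,0],[0,-3,2.1,0,0,0]]]'; python3 -m handwheel '[[[0,-0.4,0.3,0,0,0],[0,-0.8,0.6,0,0,0],[0,-1.2,0.8,0,0,0],[0,-1.6,1.1,0,0,0],[0,-2,1.4,0,0,0],[0,-2.4,1.7,0,0,0],[0,-2.7,1.9,0,0,0],[0,-3,2.1,0,0,0]]]'
```

```text
time: 15.17
tool_pos: [0.5877, -0.1149, 0.2756]
orientation: [0.752, 0.66, 0.0, -0.0]
ft_force: [-0.8, -0.7, 0.9]
grip_width: 0.0008
time: 15.83
tool_pos: [0.5849, -0.1146, 0.2737]
orientation: [0.752, 0.66, 0.0, 0.0]
ft_force: [0.9, 0.8, 2.2]
grip_width: 0.0008
```

```bash
python3 -m handwheel '[[[0,-0.4,0.3,0,0,0],[0,-0.8,0.6,0,0,0],[0,-1.2,0.8,0,0,0],[0,-1.6,1.1,0,0,0],[0,-2,1.4,0,0,0],[0,-2.4,1.7,0,0,0],[0,-2.7,1.9,0,0,0],[0,-3,2.1,0,0,0]]]'; python3 -c "
import cv2
from bench import manip
cv2.imwrite('pics/scene5.png',manip.get_image('scene')['pixels'])
a=cv2.imread('pics/scene5.png')[190:340,340:460];b=cv2.imread('pics/scene4.png')[190:340,340:460]
cv2.imwrite('pics/p5.png',cv2.resize(cv2.hconcat([b,a]),None,fx=3.3,fy=3.3,interpolation=cv2.INTER_CUBIC))
p=lambda i:cv2.imread(i)[230:275,395:432]
print(cv2.phaseCorrelate(p('pics/scene4.png')[:,:,1].astype('f4'),p('pics/scene5.png')[:,:,1].astype('f4')))"
```

```text
time: 16.5
tool_pos: [0.5824, -0.1143, 0.2719]
orientation: [0.752, 0.66, 0.001, 0.001]
ft_force: [1.8, -1.2, 4.1]
grip_width: 0.0005
((-0.4448640492674194, 0.5685811818640261), 0.5659726683298747)
```

View pics/p5.png

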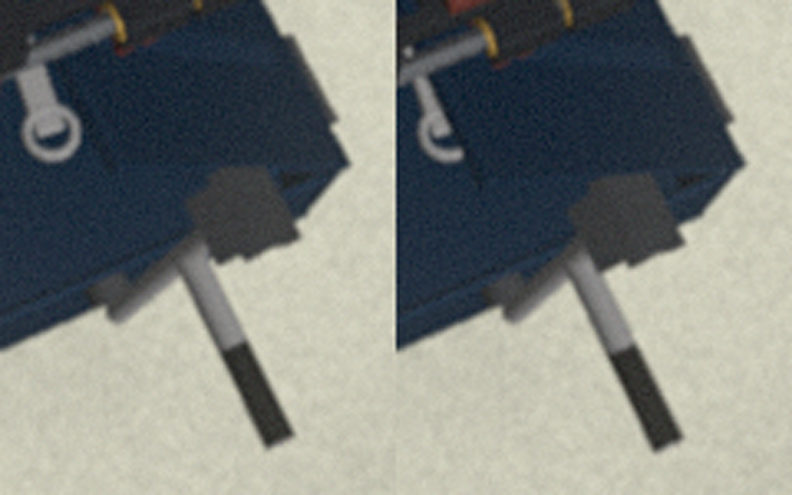

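Lug shifted further (now scene (410,256.7)) and the handle end moved about 2.4 px, i.e. the lid is at about 0.93–0.94 with the tip taking the load in the slot (rod at about 1.82). I'll back off along the lid's normal and look unobstructed.

```bash
python3 -m handwheel '[[[0,3,-2,0,0,0],[0,8,-6,0,0,0],[0,16,-12,0,0,0],[0,28,-24,0,0,0],[0,38,-50,0,0,0],[0,40,-85,0,0,0],[0,40,-120,0,0,0],[0,40,-150,0,0,0]]]' && python3 -c "
from h import *
delta([.45,.35,.42])"
```

```text
time: 17.22
tool_pos: [0.6214, -0.1195, 0.4232]
orientation: [0.752, 0.66, -0.001, -0.0]
ft_force: [1.1, 0.3, -0.2]
grip_width: 0.0007
[ 443.3 -230.9    3.1] [-0.001  0.001  0.005] tool [ 0.6214 -0.1195  0.4232] F [ 1.1  0.3 -0.2] w 0.0007 t 17.22
```

```bash
python3 -m handwheel '[[[36,-18,0,0,0,0],[72,-36,0,0,0,0],[108,-54,0,0,0,0],[144,-72,0,0,0,0],[180,-90,0,0,0,0],[216,-110,0,0,0,0],[252,-128,0,0,0,0],[288,-146,0,0,0,0]]]' && python3 -m handwheel '[[[36,-18,0,0,0,0],[72,-36,0,0,0,0],[108,-54,0,0,0,0],[144,-72,0,0,0,0],[160,-84,0,0,0,0],[160,-84,0,0,0,0],[160,-84,0,0,0,0],[160,-84,0,0,0,0]]]'; python3 -c "
import cv2
from bench import manip
for n in('scene','top'):cv2.imwrite(f'pics/{n}6.png',manip.get_image(n)['pixels'])
a=cv2.imread('pics/scene6.png')[180:350,300:460];b=cv2.imread('pics/top6.png')[100:270,350:510]
cv2.imwrite('pics/p6.png',cv2.resize(cv2.hconcat([a,b]),None,fx=2.5,fy=2.5,interpolation=cv2.INTER_CUBIC))"
```

```text
time: 17.88
tool_pos: [0.5127, 0.1866, 0.4214]
orientation: [0.752, 0.66, -0.001, -0.0]
ft_force: [1.0, 0.4, 0.7]
grip_width: 0.0005
time: 18.55
tool_pos: [0.4522, 0.3532, 0.4213]
orientation: [0.752, 0.659, -0.001, 0.0]
ft_force: [-0.2, -0.2, 0.3]
grip_width: 0.0007
```

View pics/p6.png

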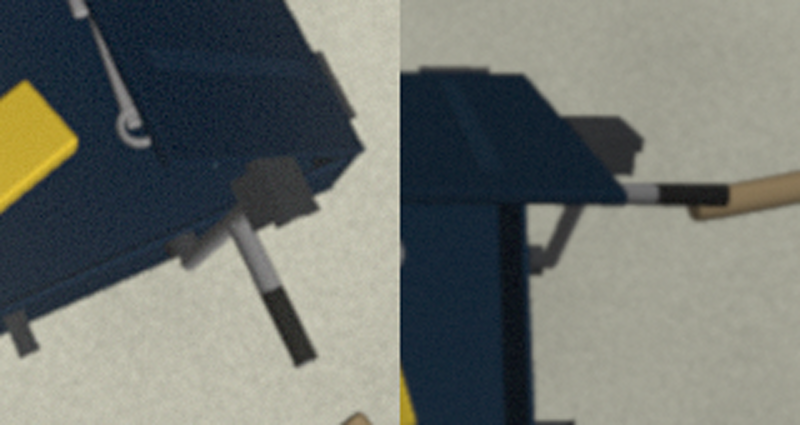

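```bash
python3 -c "
from h import *
print('obs lid (440.8,181.2); handle top (481.2,177.6) scene (422,324.8)')
for q in (.90,.92,.94,.96,.98): print(q,[proj('top',w(P,lid(266,-130,q,t))).round(1) for t in (0,8)])
for a in (1.6,1.7,1.76,1.8,1.83,1.86): print(a,proj('top',w(P,rod(90,-236,a))).round(1),proj('scene',w(P,rod(90,-236,a))).round(1))
f=lambda u,v:(350+(u-400)/2.5,100+v/2.5)
print('prior 1.86: obs top',340+225/1.6,70+168/1.6)"
```

```text
obs lid (440.8,181.2); handle top (481.2,177.6) scene (422,324.8)
0.9 [array([439.8, 187.6]), array([440.8, 181.3])]
0.92 [array([440.4, 183.4]), array([441.3, 176.9])]
0.94 [array([441. , 179.1]), array([441.9, 172.5])]
0.96 [array([441.6, 174.7]), array([442.5, 168. ])]
0.98 [array([442.2, 170.3]), array([443. , 163.5])]
1.6 [482.  188.3] [412.9 332. ]
1.7 [481.2 182.8] [418.6 329.4]
1.76 [480.7 179.7] [421.9 327.9]
1.8 [480.3 177.6] [424.  326.9]
1.83 [480.  176.2] [425.6 326.2]
1.86 [479.6 174.7] [427.1 325.5]
prior 1.86: obs top 480.625 175.0
```

Measured lid angle is about 0.93 and rod angle about 1.80. That puts the tip about 6 mm from the slot's seat, against the roof and front cheek, so the lid is locked on the rod. The geometry gives the same jam angle, 0.928 with the rod at 1.81. I'll check that nothing is drifting, then hand in.

```bash
python3 -m handwheel '[[[0,0,0,0,0,0],[0,0,0,0,0,0],[0,0,0,0,0,0],[0,0,0,0,0,0],[0,0,0,0,0,0],[0,0,0,0,0,0],[0,0,0,0,0,0],[0,0,0,0,0,0]]]' && python3 -c "
import cv2
from bench import manip
c=lambda d:d[130:260,350:500,1].astype('f4')
print(cv2.phaseCorrelate(c(cv2.imread('pics/top6.png')),c(manip.get_image('top')['pixels'])))
print(manip.sign_off())"
```

```text
time: 19.32
tool_pos: [0.4514, 0.3547, 0.4215]
orientation: [0.752, 0.66, 0.0, -0.0]
ft_force: [-0.5, 0.5, 0.3]
grip_width: 0.0006
((0.005515916842213642, 0.5092133095989908), 1.0146029840163242)
the job is handed in; nothing more can be done
None
```

The lid is propped half open on the rod. I gripped the handle and swung the rod up and over onto its stop, where it resisted with about 15 N. I then let go and drew the lid down from behind with the fingers shut until it rested on the rod. The arm is clear, and I handed in at about 19.4 s.

**Rod after release:** it stayed at about 1.86, matching the model to about 1 px.

**Final pictures:** the lid is at about 0.93, slightly below the stated 0.96. The rod is at about 1.80, so the lid has drawn it a little forward off its stop. By geometry, the tip is then against the slot's roof and front cheek, about 6 mm from the seat, and locked there. The lid was not seen lower than this. The inside of the slot was not directly visible.

**Forces:** readings at the end of each move stayed under about 25 N. The largest came when the rod reached its stop and while it was being swung.

**Disagreement in the checks:**
- Comparing two top pictures about 0.7 s apart gave 0.0 px sideways but 0.5 px vertically. This may be an artefact of the method, because the match score was about 1.0. I did not resolve it before handing in.
- Lid angles worked out from the finger position ran about 0.03–0.05 below those from the pictures. I relied on the pictures.

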